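# Fasten the open quarter-turn stud on the lab bench service box

## Task

The cover plate of the grey service box on the lab bench is held by three wing-headed quarter-turn studs; one of them is still open: its head stands proud and its wing lies across the row. Press that head down and turn it a quarter turn clockwise (seen from above) until its cam catches, so that it stays down with its wing along the row like the others when you let go. Leave the two other studs fastened.

Things in the scene. Friction and masses are not known exactly. Their poses are not given: they have to be found in the camera images.
- open_wing (a point): Open stud: steel upright wing 46 long, 13 thick, 29 mm high on a round black skirt 52 across, 12 mm thick. Point on the turning axis at mid-wing: 14 mm above the skirt's top, 14 below the wing's top. x along the wing, y across its thickness (grip there), z up. Open: wing across the row, point 99 mm above the bench. Caught: wing along the row, point at about 91 mm and staying there.
- open_turn (a joint): Turn of the open stud, rad, growing clockwise from above: 0 to 0.16 open (play), 1.57 a quarter turn, stop at 1.75; friction 0.03 N m. A spring holds the head up (4 N to start, 11 N at the stop 20 mm down). It turns freely only while held at least 13 mm down (15 to 18 is good). Past about 1.25 its cam is over the catch; let go there, it rises until 8 mm below open and stays.
- shut_a_turn (a joint): Turn of one of the two fastened studs: same make, head 8 mm lower, wing along the row; about 1.57 rad when fastened, and it stays so. The grey box is 150 by 370 mm, 60 mm high, at any small yaw; its three studs stand 120 mm apart in a row along its long middle line, in any order.
- shut_b_turn (a joint): Turn of the other fastened stud, likewise about 1.57 rad when fastened, and it stays so.

How it is judged:
By the outcome, as a careful person would: the job done as asked, in the order asked, and still so for the second after the job is handed in, with the robot touching nothing.
It also fails if it takes over 32 s, if anything falls off the work surface, if the arm or the gripper's body presses on something with over 40 N, if the wrist force passes 120 N, or if a joint passes its speed limit or range.

## Robot

A 6-joint arm with a two-finger parallel gripper is mounted at the origin on the work surface. World frame = base frame: x ahead of the robot, y to its left, z up, the work surface at z = 0. Lengths are in m, angles in rad, forces in N, time in s.
With the tool pointing down it reaches from about 0.25 to 0.725 m from the base axis. Payload 4 kg.
Tool frame: the origin (TCP) lies on the centre line of the jaws, within the pads' length; the fingertips stand ahead of it and the grasp point (between the pads) lies 11 mm behind it (bot.tip_extent is the z of the fingertips in the tool frame, in m); z points along the fingers, y is the direction in which the jaws open and shut (so a half turn about z gives the same grasp; the last joint's range is limited). The gripper opens to 85 mm and grips with 20 to 120 N. Pads are 22 mm wide; open, the fingers measure 114 mm over their backs; the gripper's body (76 mm by 85 mm) begins 54 mm behind the grasp point. The pads swing forward as they close: fully open they stand 13 mm farther back than shut.
Start: joints at [-1.26, 0.241, 0.005, 1.335, 0, 1.571], TCP at [0.153, -0.476, 0.239] pointing down, gripper open.
Joint ranges: [-2.72, 2.72], [-1.05, 1.87], [-1.09, 1.28], [-1.99, 2.15], [-1.42, 1.44], [-3.14, 3.14]. Speed limits (rad/s): [2.79, 2.79, 3.14, 3.14, 3.14, 3.14].

## Interface

Orientations are given as a unit quaternion [x, y, z, w].
In Python, from workcell import bot gives the robot as it stands.
- The arm moves only by the shell command python3 -m jog 'ROWS'. ROWS is JSON, a list that holds one entry, the list of rows, each a list of 7 numbers: the shift along the world's x, y, z in m, then the turn, a rotation vector about the world's x, y, z in degrees, then the closure in counts, from 0 (fully open) to 255 (shut). In form: [[[tx, ty, tz, ax, ay, az, fingers], ...]]. A call has 1 to 10 rows; each row is the pose to reach, as a shift and turn from the pose commanded when the call began; what a row does not reach only later rows make up. A row lasts 1/12 s, in which the tool goes at most 41.7 mm and 7.16 degrees, less where a joint would pass 70% of its speed; a pose out of reach is approached as far as the arm can. A call with a gripper value outside its range is refused whole. The fingers move at their own pace and stop on an object; the grip force is fixed at half the most. Time passes only in rows, so rows that repeat a pose let the fingers close. It gives the time, the measured TCP pose, the force and the opening at its end, in the units of the state.
- bot.get_obs(): the state, without advancing time (a new reading comes with each control period).
- bot.camera(name): name is "side" or "top"; returns the picture (400x640x3 uint8, blue, green, red); there is no depth.
- bot.camera_model(name): a dict with "K" (3x3 intrinsics, pixels), "T" (4x4, takes a point from camera to world coordinates). Camera axes: x right, y down, z forward; pixel columns grow to the right and rows downward; lengths in m; the calibration is good to about 2 mm. A picture is of the moment at which its call begins. camera_model takes no time and is no camera call.
- bot.job_done(): hands the job in, once; it reports no verdict.
The state is a dict: "clock": time; "joint_pos": joint angles; "joint_vel": joint speeds; "tau": joint torques, N m; "eef_pos": TCP position; "tool_rot": TCP orientation; "ft_force": force on the tool from outside, world axes, zero at the start; "ft_torque": the same for the moment, N m; "grip_width": finger opening in m.
Only numpy, scipy, OpenCV 4.12 (cv2) and the standard library are available. Lean on these libraries where they do the work, as an engineer would, in place of code of your own. Each camera call takes 0.05 s, during which the arm holds its last target. There are 200 camera calls.

## Working session

There is one attempt and no reset: what is moved stays moved. The work goes in short steps, Python scripts to look and compute and a shell command to move; the robot and the scene stay as the last step left them, time stands still between calls to the robot, and variables do not carry over. Pictures are saved under pics/ and viewed, about 8 in all and at most 12, crops included, and the job is handed in when it is done.

```bash
mkdir -p pics; ls; python3 - <<'E'
from workcell import bot
import cv2, numpy as np
o=bot.get_obs(); print(o['clock'],o['eef_pos'],o['tool_rot'],o['grip_width'],o['ft_force'],bot.tip_extent)
for n in('top','side'):
    cv2.imwrite(f'pics/{n}0.png',bot.camera(n)); m=bot.camera_model(n); print(n,np.round(m['K'],1).tolist(),np.round(m['T'],3).tolist())
E
```

```text
pics
0.0 [ 0.15271666 -0.47546928  0.23840512] [ 9.87950389e-01  1.54767410e-01 -1.59872905e-04 -1.02552297e-03] 0.08513460767105008 [ 0.13688832  0.40204418 -0.14733036] 0.008
top [[379.6, 0.0, 324.6], [0.0, 379.6, 198.4], [0.0, 0.0, 1.0]] [[0.04, -0.978, 0.206, 0.463], [-0.999, -0.04, 0.004, 0.039], [0.005, -0.206, -0.979, 0.745], [0.0, 0.0, 0.0, 1.0]]
side [[380.6, 0.0, 320.4], [0.0, 380.6, 199.5], [0.0, 0.0, 1.0]] [[0.989, -0.101, 0.105, 0.523], [-0.145, -0.636, 0.758, -0.48], [-0.009, -0.765, -0.644, 0.526], [0.0, 0.0, 0.0, 1.0]]
```

View pics/top0.png

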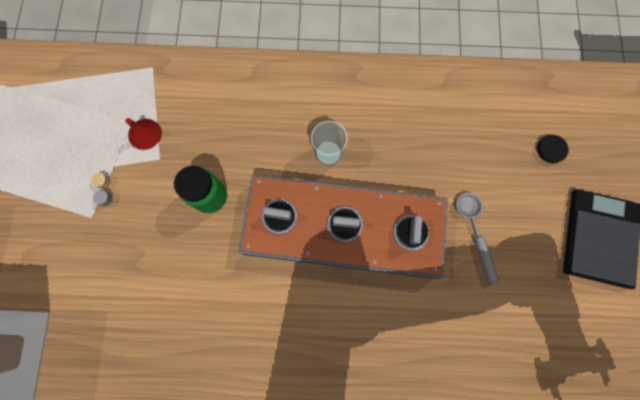

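View pics/side0.png

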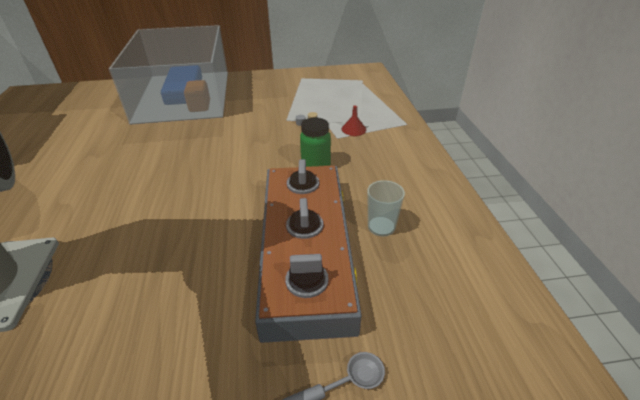

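The open stud is at the right in the top view, around px (412,232), with its wing across the row. In the side view it is the nearest stud, around px (306,270). The two fastened studs are at top px (279,215) and (346,223). Next I'll crop in on it and segment.

```bash
cat > h.py <<'E'
import numpy as np, cv2
from workcell import bot
def ray(n,uv):
    m=bot.camera_model(n); T=m['T']; d=T[:3,:3]@np.linalg.solve(m['K'],[uv[0],uv[1],1.]); return T[:3,3],d
def plane(n,uv,z):
    c,d=ray(n,uv); return c+d*(z-c[2])/d[2]
def tri(p,q):
    (c,d),(e,f)=ray('top',p),ray('side',q); s=np.linalg.lstsq(np.c_[d,-f],e-c,rcond=None)[0]
    a,b=c+s[0]*d,e+s[1]*f; return (a+b)/2,np.linalg.norm(a-b)
E
python3 - <<'E'
from h import *
o=[]
for n,(u,v) in(('top',(412,230)),('side',(306,270))):
    I=cv2.imread(f'pics/{n}0.png'); r=28
    c=I[v-r:v+r,u-r:u+r]; hsv=cv2.cvtColor(c,cv2.COLOR_BGR2HSV)
    m=((hsv[...,1]<70)&(hsv[...,2]>95)).astype(np.uint8)*255
    N,l,st,ce=cv2.connectedComponentsWithStats(m)
    for k in range(1,N):
        if st[k,4]>15: 
            pts=np.argwhere(l==k)[:,::-1].astype(np.float32)+[u-r,v-r]
            print(n,st[k],ce[k]+[u-r,v-r],cv2.minAreaRect(pts.astype(np.float32)))
    b=cv2.resize(c,(390,390),interpolation=cv2.INTER_NEAREST)
    mm=cv2.cvtColor(cv2.resize(m,(200,200),interpolation=0),cv2.COLOR_GRAY2BGR)
    o.append(np.vstack([b,np.pad(mm,((0,0),(0,190),(0,0)))]))
# row: wing-ends/skirts; orange plate
I=cv2.imread('pics/top0.png'); hsv=cv2.cvtColor(I,cv2.COLOR_BGR2HSV)
m=((hsv[...,0]<12)&(hsv[...,1]>140)&(hsv[...,2]>90)).astype(np.uint8); m[:150]=0; m[:,:235]=0
cs=max(cv2.findContours(m,0,2)[0],key=cv2.contourArea); R=cv2.minAreaRect(cs); B=cv2.boxPoints(R); print(R,B.tolist())
W=np.array([plane('top',p,.06)[:2] for p in B]); print(W, [np.linalg.norm(W[i]-W[i-1]) for i in range(4)],'centre',W.mean(0))
e=[W[i]-W[i-1] for i in range(4)];print([np.degrees(np.arctan2(x[1],x[0])) for x in e])
cv2.imwrite('pics/c1.png',np.hstack(o))
E
```

```text
top [ 29  13  11  28 198] [417.33838384 228.88888889] ((417.8663330078125, 228.83663940429688), (8.457816123962402, 26.96550941467285), 5.710592269897461)
top [  9  21  36  28 151] [407.56953642 240.97350993] ((409.1307678222656, 238.35385131835938), (36.222496032714844, 22.18956756591797), 15.255118370056152)
side [ 12  12  32  13 242] [305.35950413 257.95454545] ((305.3175354003906, 259.1144104003906), (10.75620174407959, 31.819091796875), 84.47245788574219)
side [  7  29  42  25 176] [300.76136364 288.25568182] ((303.58184814453125, 286.65740966796875), (41.15462112426758, 20.476932525634766), 17.52556800842285)
((345.29547119140625, 225.29269409179688), (198.3358154296875, 74.58553314208984), 6.934349060058594) [[242.35052490234375, 250.33995056152344], [251.35540771484375, 176.29998779296875], [448.24041748046875, 200.2454376220703], [439.23553466796875, 274.285400390625]]
[[ 0.50609841  0.1852982 ]
 [ 0.64352919  0.18011722]
 [ 0.61289119 -0.18598578]
 [ 0.47809608 -0.16638432]] [np.float64(0.35279558611697975), np.float64(0.13752840719698378), np.float64(0.36738275538844845), np.float64(0.1362128367478217)] centre [0.56015372 0.00326133]
[np.float64(85.44749238806304), np.float64(-2.158961924896851), np.float64(-94.78375653116608), np.float64(171.72623307076776)]
```

View pics/c1.png

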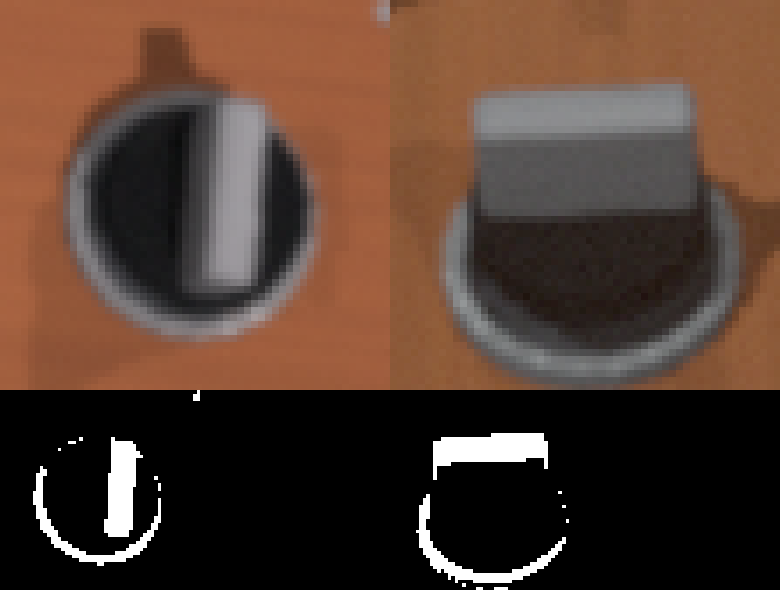

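The crop shows the bright top face of the wing clearly in both views, with a ring around the skirt. I'll triangulate the four corners of that face.

```bash
python3 - <<'E'
from h import *
s=6.964
# image top in 'top' = +x ; image right = -y.  side: right=+x, up=+y
t=np.array([(222,97),(266,103),(249,288),(205,285)])/s+[383.5,201.5]   # +x+y, +x-y, -x-y, -x+y
d=np.array([(690-390,83),(694-390,128),(478-390,140),(475-390,97)])/s+[277.5,241.5]
P=[]
for a,b in zip(t,d):
    p,e=tri(a,b); P.append(p); print(p.round(4),round(e,4))
P=np.array(P); c=P.mean(0); print('centre',c.round(4)); p,e=tri(t.mean(0),d.mean(0)); print(p.round(4),e)
w=(P[0]+P[1]-P[2]-P[3])/2; print('len',np.linalg.norm(w),'wing ang',np.degrees(np.arctan2(w[1],w[0])))
Q=np.array([plane('top',a,.113) for a in t]); w=(Q[0]+Q[1]-Q[2]-Q[3])/2; print('top-plane',Q.mean(0),np.degrees(np.arctan2(w[1],w[0])))
Q=np.array([plane('side',a,.113) for a in d]); w=(Q[0]+Q[1]-Q[2]-Q[3])/2; print('side-plane',Q.mean(0),np.degrees(np.arctan2(w[1],w[0])))
# row: other studs approx
A=plane('top',(279,215),.095);B=plane('top',(346,223),.095);print(A,B,np.degrees(np.arctan2(*(A-B)[[0,1]])))
from scipy.spatial.transform import Rotation as R
o=bot.get_obs(); M=R.from_quat(o['tool_rot']).as_matrix(); print(M.round(3), 'jaw ang',np.degrees(np.arctan2(M[1,1],M[0,1])),o['joint_pos'])
E
```

```text
[ 0.5729 -0.1126  0.1119] 0.0003
[ 0.5721 -0.1236  0.1105] 0.0003
[ 0.5276 -0.1192  0.1095] 0.0007
[ 0.5279 -0.1084  0.1105] 0.0008
centre [ 0.5501 -0.116   0.1106]
[ 0.55   -0.116   0.1105] 0.0003714872697220601
len 0.04497619720549188 wing ang -5.484887457307948
top-plane [ 0.54968314 -0.11540612  0.113     ] -5.74617947874479
side-plane [ 0.55010846 -0.11805693  0.113     ] -4.26502832407015
[0.56709566 0.11960798 0.095     ] [0.55784086 0.00322222 0.095     ] 4.546495413849088
[[ 0.952  0.306 -0.001]
 [ 0.306 -0.952  0.002]
 [-0.    -0.002 -1.   ]] jaw ang -72.19444703221252 [-1.25999918e+00  2.41358138e-01  3.88500536e-03  1.33519614e+00
 -1.31439211e-05  1.57082795e+00]
```

```bash
python3 -m jog '[[[0.397,0.36,-0.02,0,0,30,0],[0.397,0.36,-0.02,0,0,30,0],[0.397,0.36,-0.02,0,0,30,0],[0.397,0.36,-0.02,0,0,30,0],[0.397,0.36,-0.02,0,0,30,0],[0.397,0.36,-0.02,0,0,30,0],[0.397,0.36,-0.02,0,0,30,0],[0.397,0.36,-0.02,0,0,30,0],[0.397,0.36,-0.02,0,0,30,0],[0.397,0.36,-0.02,0,0,30,0]]]'; python3 -c "
from workcell import bot
print(bot.get_obs()['joint_pos'],bot.tip_extent)"
```

```text
clock: 0.93
eef_pos: [0.4623, -0.1945, 0.2234]
tool_rot: [0.914, 0.405, -0.0, -0.0]
ft_force: [0.8, -0.9, -0.6]
grip_width: 0.0853
[-3.98171281e-01  2.51569784e-01 -2.23263800e-02  1.29748917e+00
 -1.52072754e-04  1.90886921e+00] 0.008
```

```bash
python3 -m jog '[[[0.088,0.078,-0.03,0,0,70,0],[0.088,0.078,-0.03,0,0,70,0],[0.088,0.078,-0.03,0,0,70,0],[0.088,0.078,-0.03,0,0,70,0],[0.088,0.078,-0.03,0,0,70,0],[0.088,0.078,-0.03,0,0,70,0],[0.088,0.078,-0.03,0,0,70,0],[0.088,0.078,-0.03,0,0,70,0],[0.088,0.078,-0.03,0,0,70,0],[0.088,0.078,-0.03,0,0,70,0]]]'
python3 -m jog '[[[0,0,-0.02,0,0,57,0],[0,0,-0.02,0,0,57,0],[0,0,-0.02,0,0,57,0],[0,0,-0.02,0,0,57,0],[0,0,-0.02,0,0,57,0],[0,0,-0.02,0,0,57,0],[0,0,-0.02,0,0,57,0],[0,0,-0.02,0,0,57,0],[0,0,-0.02,0,0,57,0],[0,0,-0.02,0,0,57,0]]]'; python3 - <<'E'
from h import *
from scipy.spatial.transform import Rotation as R
o=bot.get_obs(); M=R.from_quat(o['tool_rot']).as_matrix(); print('jaw',np.degrees(np.arctan2(M[1,1],M[0,1])),o['joint_pos'].round(3) if hasattr(o['joint_pos'],'round') else o['joint_pos'],o['eef_pos'])
a=bot.camera('top')[130:330,260:540]; b=bot.camera('side')[150:350,180:460]
cv2.imwrite('pics/c2.png',cv2.resize(np.vstack([a,b]),None,fx=1.5,fy=1.5))
E
```

```text
clock: 1.77
eef_pos: [0.549, -0.1182, 0.1931]
tool_rot: [0.514, 0.858, -0.0, -0.001]
ft_force: [-0.7, -0.1, -0.7]
grip_width: 0.0857
clock: 2.6
eef_pos: [0.549, -0.1183, 0.1733]
tool_rot: [0.047, 0.999, 0.0, -0.001]
ft_force: [0.2, -0.3, 0.5]
grip_width: 0.086
jaw 84.62834874728217 [-0.212  0.398  0.052  1.226  0.    -0.118] [ 0.54904136 -0.11828924  0.17329874]
```

View pics/c2.png

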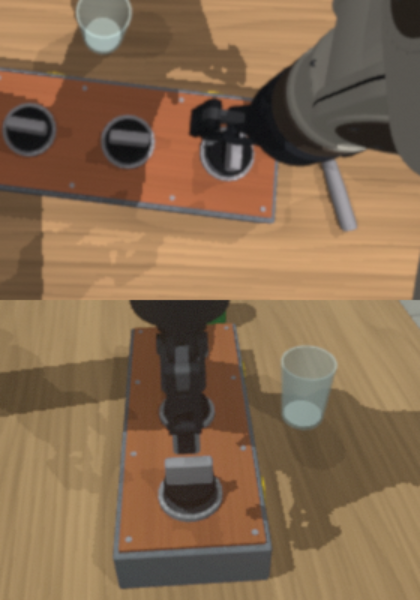

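The gripper stands above the open stud with its jaws across the wing, which is visible at crop px (233,155) and (188,470). The path down is clear, so I'll descend and close.

```bash
python3 -m jog '[[[0.001,0.002,-0.03,0,0,0,0],[0.001,0.002,-0.055,0,0,0,0],[0.001,0.002,-0.07,0,0,0,0],[0.001,0.002,-0.075,0,0,0,0],[0.001,0.002,-0.075,0,0,0,0]]]'
python3 -m jog '[[[0,0,0,0,0,0,255],[0,0,0,0,0,0,255],[0,0,0,0,0,0,255],[0,0,0,0,0,0,255],[0,0,0,0,0,0,255],[0,0,0,0,0,0,255],[0,0,0,0,0,0,255],[0,0,0,0,0,0,255],[0,0,0,0,0,0,255],[0,0,0,0,0,0,255]]]'
```

```text
clock: 3.12
eef_pos: [0.5491, -0.1161, 0.0972]
tool_rot: [0.046, 0.999, 0.0, -0.002]
ft_force: [0.2, -0.6, 0.7]
grip_width: 0.0852
clock: 3.95
eef_pos: [0.5507, -0.1164, 0.0992]
tool_rot: [0.045, 0.999, -0.0, 0.001]
ft_force: [-0.1, 0.9, 3.1]
grip_width: 0.0122
```

The wing is gripped, with an opening of 12 to 13 mm. Next I'll press it down about 16.5 mm.

```bash
python3 -m jog '[[[0,0,-0.004,0,0,0,255],[0,0,-0.008,0,0,0,255],[0,0,-0.012,0,0,0,255],[0,0,-0.0165,0,0,0,255],[0,0,-0.0165,0,0,0,255],[0,0,-0.0165,0,0,0,255]]]'; python3 -c "
from workcell import bot
o=bot.get_obs();print(o['ft_force'],o['ft_torque'])"
```

```text
clock: 4.45
eef_pos: [0.5508, -0.1164, 0.0832]
tool_rot: [0.045, 0.999, -0.0, 0.001]
ft_force: [-1.5, 1.0, 8.8]
grip_width: 0.0119
[-1.45266229  1.04825562  8.80884919] [0.15218235 0.52113696 0.02527505]
```

```bash
python3 -m jog '[[[0,0,0,0,0,-6,255],[0,0,0,0,0,-12,255],[0,0,0,0,0,-18,255],[0,0,0,0,0,-24,255],[0,0,0,0,0,-30,255],[0,0,0,0,0,-30,255]]]'; python3 -c "
from workcell import bot
o=bot.get_obs();print(o['ft_force'],o['ft_torque'])"
```

```text
clock: 4.95
eef_pos: [0.5505, -0.1169, 0.0834]
tool_rot: [0.304, 0.953, -0.0, 0.001]
ft_force: [-2.2, -0.9, 9.4]
grip_width: 0.0119
[-2.18878496 -0.87459141  9.38685681] [-0.08587774  0.55686958 -0.04324209]
```

It turns freely, with very little torque. I'll complete the quarter turn, another 61°.

```bash
python3 -m jog '[[[0,0,0,0,0,-7,255],[0,0,0,0,0,-14,255],[0,0,0,0,0,-21,255],[0,0,0,0,0,-28,255],[0,0,0,0,0,-35,255],[0,0,0,0,0,-42,255],[0,0,0,0,0,-49,255],[0,0,0,0,0,-56,255],[0,0,0,0,0,-61,255],[0,0,0,0,0,-61,255]]]'; python3 - <<'E'
from h import *
o=bot.get_obs();print(o['ft_force'],o['ft_torque'])
b=bot.camera('side')[170:330,210:400]
cv2.imwrite('pics/c3.png',cv2.resize(b,None,fx=3,fy=3))
E
```

```text
clock: 5.78
eef_pos: [0.5495, -0.1173, 0.0831]
tool_rot: [0.746, 0.666, -0.001, 0.0]
ft_force: [-4.0, -1.1, 8.3]
grip_width: 0.0115
[-4.01560464 -1.06801895  8.31255495] [-0.40217215  1.01245751 -0.0205185 ]
```

View pics/c3.png

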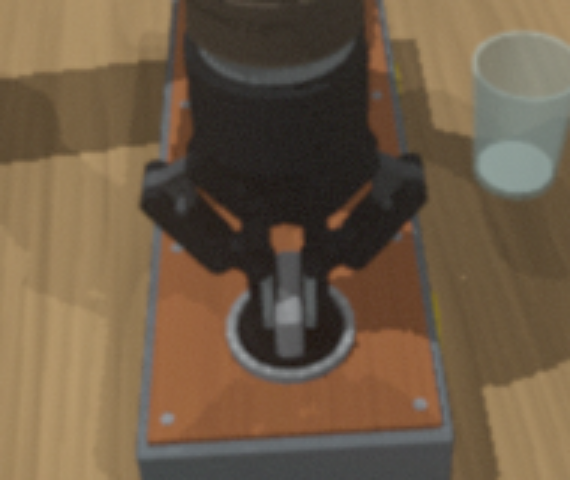

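The wing now lies along the row, between the fingers at crop px (288,305). I'll ease up 6 mm, open, and back off.

```bash
python3 -m jog '[[[0,0,0.003,0,0,0,255],[0,0,0.006,0,0,0,255],[0,0,0.006,0,0,0,255],[0,0,0.006,0,0,0,0],[0,0,0.006,0,0,0,0],[0,0,0.006,0,0,0,0],[0,0,0.006,0,0,0,0],[0,0,0.006,0,0,0,0],[0,0,0.006,0,0,0,0],[0,0,0.006,0,0,0,0]]]'
python3 -m jog '[[[0,0,0,0,0,0,0],[0,0,0,0,0,0,0],[0,0,0.02,0,0,0,0],[0,0,0.05,0,0,0,0],[0,0,0.09,0,0,0,0],[0,0,0.13,0,0,0,0],[-0.03,-0.03,0.15,0,0,0,0],[-0.06,-0.06,0.15,0,0,0,0],[-0.09,-0.09,0.15,0,0,0,0],[-0.12,-0.12,0.15,0,0,0,0]]]'
python3 -m jog '[[[-0.03,-0.03,0,0,0,0,0],[-0.06,-0.06,0,0,0,0,0],[-0.09,-0.09,0,0,0,0,0],[-0.12,-0.12,0,0,0,0,0],[-0.12,-0.12,0,0,0,0,0]]]'; python3 - <<'E'
from h import *
a=bot.camera('top');b=bot.camera('side');cv2.imwrite('pics/t4.png',a);cv2.imwrite('pics/s4.png',b)
cv2.imwrite('pics/c4.png',np.vstack([cv2.resize(a[165:285,230:460],None,fx=2.5,fy=2.5),cv2.resize(b[150:350,220:450],None,fx=2.5,fy=2.5)[:300*1+190]])[:600] if 0 else np.hstack([cv2.resize(a[165:285,235:455],(396,216)),cv2.resize(b[150:350,220:400],(396,440))[:216*2][:216]]) if 0 else np.vstack([cv2.resize(a[165:285,235:455],(440,240)),cv2.resize(b[155:335,200:420],(440,360))]))
E
```

```text
clock: 6.67
eef_pos: [0.5503, -0.1163, 0.0881]
tool_rot: [0.744, 0.668, -0.0, -0.0]
ft_force: [-0.3, 0.4, -0.2]
grip_width: 0.0853
clock: 7.5
eef_pos: [0.4346, -0.2322, 0.2392]
tool_rot: [0.744, 0.668, 0.0, 0.001]
ft_force: [0.4, -0.8, -0.5]
grip_width: 0.0854
clock: 7.92
eef_pos: [0.3108, -0.3553, 0.2385]
tool_rot: [0.747, 0.665, -0.001, 0.0]
ft_force: [0.3, 0.8, -0.2]
grip_width: 0.0853
```

View pics/c4.png

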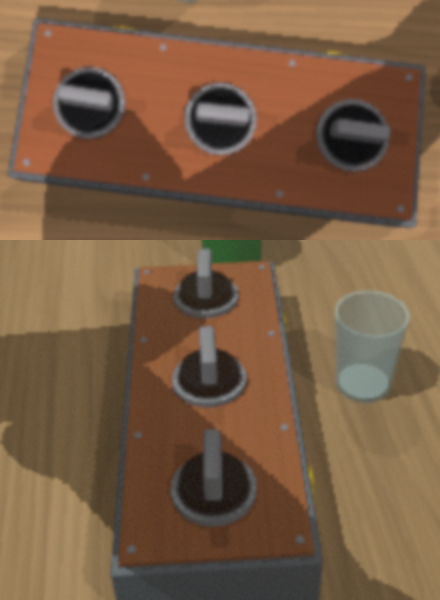

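All three wings lie along the row: the turned one is at crop px (360,130) and (212,465). One more crop will let me check its height by triangulation.

```bash
python3 - <<'E'
from h import *
a=cv2.imread('pics/t4.png')[208:256,388:436];b=cv2.imread('pics/s4.png')[244:292,282:330]
cv2.imwrite('pics/c5.png',cv2.convertScaleAbs(np.hstack([cv2.resize(x,(384,384),interpolation=0) for x in(a,b)]),alpha=1.5))
E
```

```text
(no output)
```

View pics/c5.png

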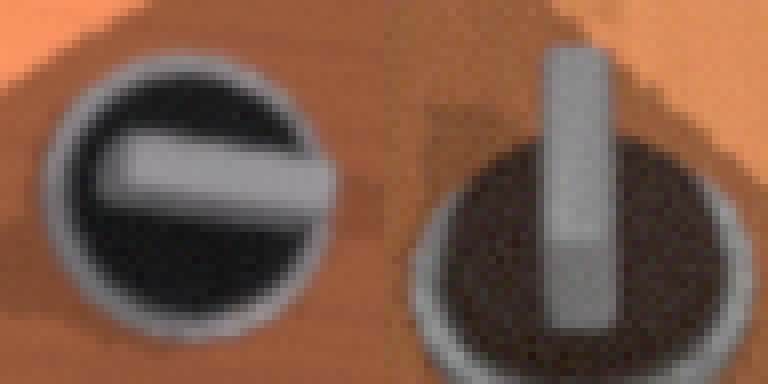

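The wing's top face is clear in both views. In the top crop its corners are (130,137), (335,158), (333,207) and (127,190). In the side crop they are (545,47), (608,47), (615,240) and (545,240).

```bash
python3 - <<'E'
from h import *
t=np.array([(130,137),(335,158),(333,207),(127,190)])/8+[387.5,207.5]  # +y+x, -y+x, -y-x, +y-x
d=(np.array([(608,47),(615,240),(545,240),(545,47)])-[384,0])/8+[281.5,243.5]
P=np.array([tri(a,b)[0] for a,b in zip(t,d)]); print(P.round(4),P.mean(0).round(4))
w=P[0]+P[3]-P[1]-P[2]; print('wing ang',np.degrees(np.arctan2(w[1],w[0])),'row ~85.5'); o=bot.get_obs(); print(o['clock'],o['ft_force'])
E
```

```text
[[ 0.5582 -0.0947  0.1034]
 [ 0.5548 -0.1387  0.102 ]
 [ 0.5434 -0.1378  0.1033]
 [ 0.5466 -0.0938  0.1044]] [ 0.5508 -0.1162  0.1033]
wing ang 85.64780671282011 row ~85.5
8.0167 [ 1.02723437  0.17912083 -0.19411816]
```

```bash
python3 -c "
from workcell import bot
print(bot.job_done())"
```

```text
the job is handed in; nothing more can be done
None
```

The open stud is fastened and the job is handed in, at about 8 s of the 32 s allowed. I gripped its wing, pressed it down about 16 mm, turned it about 91° clockwise, eased up, let go and backed the arm clear.

**Last checks, taken after release:**
- **Wing direction:** it lies at 85.6°, against about 85.5° for the row.
- **Head height:** the wing top triangulates at 103 mm, down from 111 mm when open. That drop of about 7.3 mm fits the expected 8 mm within the camera error of about 2 mm, so the cam has caught.
- **Other studs:** in the last picture both still have their wings along the row, and the gripper never worked near them. I did not measure their heights.
- **Forces:** the readings after each move peaked at about 9 N, with the spring pressed down. The arm was touching nothing at the end.

The triangulated heights came out about 2 mm below the stated ones, both before and after the turn, which is within the calibration. No check failed.

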